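# Clip the dial thermometer into its carrying bracket and hold it up to the camera

## Robot

A 6-joint arm with a two-finger parallel gripper is mounted at the origin on a cart in front of the work surface, level with it; the furniture and walls round the work are solid. World frame = base frame: x ahead of the robot, y to its left, z up, the work surface at z = 0. Lengths are in m, angles in degrees, forces in N, time in s.
With the tool pointing down it reaches from about 0.4 to 0.825 m from the base axis. Payload 7 kg.
Tool frame: the origin (TCP) lies midway between the tips of the shut fingers; the grasp point (between the pads) lies 19 mm behind it; z points along the fingers, x is the direction in which the jaws open and shut, and the axes are right-handed (so a half turn about z gives the same grasp; the last joint's range is limited). The gripper opens to 88 mm and grips with 3 to 60 N. Pads are 19 mm wide; open, the fingers measure 130 mm over their backs; the gripper's body (78 mm by 193 mm) begins 47 mm behind the grasp point.
Start: joints at [84.345, 20.546, 0.682, 0, -70.136, -16.507], TCP at [0.255, 0.625, 0.227] pointing down, gripper open.
Joint ranges: [-176.03, 176.03], [-82.01, 121.73], [-58.28, 71.71], [-173.87, 95.51], [-174.79, -0.11], [-173.66, 173.66]. Speed limits (degrees/s): [136.94, 136.94, 172.46, 180, 180, 180].

## Interface

Orientations are given as [roll, pitch, yaw] about the fixed x, y, z axes, in that order (R = Rz(yaw) Ry(pitch) Rx(roll)).
In Python, from plant import * gives the robot as it stands. The module is installed in compiled form; this text tells all that it offers.
- The arm moves only by the shell command python3 -m pendant 'ROWS' [OPENING]. ROWS is JSON, a list that holds one entry, the list of rows, each a list of 6 numbers: the shift along the world's x, y, z in mm, then the turn, a rotation vector about the world's x, y, z in degrees. A call has 1 to 10 rows; each row is the pose to reach, as a shift and turn from the pose commanded when the call began; what a row does not reach only later rows make up. A row lasts 1/8 s, in which the tool goes at most 62.5 mm and 10.7 degrees, less where a joint would pass 70% of its speed; a pose out of reach is approached as far as the arm can. A call with a gripper value outside its range is refused whole. OPENING is the closure, from -1 (fully open) to 1 (shut), set as the call begins (- or left out, the last holds). The fingers move at their own pace and stop on an object; the grip force is fixed at half the most. Time passes only in rows, so rows that repeat a pose let the fingers close. It gives the time, the measured TCP pose, the force and the opening at its end, in the units of the state.
- get_obs(): the state, without advancing time (a new reading comes with each control period).
- snapshot(name): name is "scene" or "top" or "wrist"; returns a dict with "pixels" (420x560x3 uint8, red, green, blue), "depth" (420x560 float32, m along the optical axis (not along the pixel's ray), 0 where there is no reading), "fx", "fy", "cx", "cy" (pixels), "pose" (4x4, takes a point from camera to world coordinates); the wrist camera has in their place "tool_from_camera" (4x4, takes a point from camera to tool coordinates, whose origin is the TCP and whose axes are the tool frame's). Camera axes: x right, y down, z forward; pixel columns grow to the right and rows downward; lengths in m; the calibration is good to about 2 mm. A picture is of the moment at which its call begins: read the wrist's pose just before it.
- close_job(): hands the job in, once; it reports no verdict.
The state is a dict: "clock": time; "joint_pos": joint angles; "qvel": joint speeds; "tau": joint torques, N m; "tool_pos": TCP position; "orientation": TCP orientation; "force": force on the tool from outside, world axes, zero at the start; "moment": the same for the moment, N m; "opening": finger opening in m.
Only numpy, scipy, OpenCV 4.12 (cv2) and the standard library are available. Lean on these libraries where they do the work, as an engineer would, in place of code of your own. Each camera call takes 0.05 s, during which the arm holds its last target. There are 200 camera calls.

## Task

Press the stem of the dial thermometer down into the fork clip of its carrying bracket until the sprung jaw snaps shut over it, the bracket standing on the cold glass hob. Then lift the bracket by its wooden grip and show the dial to the camera on the stand: bracket level, dial looking straight into the lens, level with the lens and 15 cm in front of it. Finish while holding it there, still, gripping only the wooden grip; leave the other things where they are.

Things in the scene. Friction and masses are not known exactly. Their poses are not given: they have to be found in the camera images.
- thermometer: Loose steel dial thermometer, about 80 g. Origin on the stem's axis at the middle of the length to be clipped, x along the stem to the dial. Stem: round, 10 mm diameter, x = -75 to +60 mm; then the dial, a disc 44 mm across, 14 mm thick, square to the stem. Starts lying level in the rest, origin within 4 mm of its middle, dial roughly away from the robot.
- dial_face (a point): Centre of the white dial face, at x = +74 mm in the thermometer's frame; same axes (x points straight out of the face).
- rest: Fixed aluminium rest on the cold glass hob (flat, its top 7 mm above the worktop), base 104 x 56 x 6 mm, with two V-notched uprights 8 mm thick at x = +-38 mm, open between, tops at 49 mm. Origin at the centre of its underside, x along the lying stem, whose axis is 40 mm above that. Lift the thermometer straight up out of it, gripping between the uprights.
- bracket: Loose steel carrying bracket, about 0.4 kg with its wooden grip, standing on the hob. Origin on its underside below the middle of the clip; x along the clipped stem, y towards the wooden grip, z up. Base plate 8 mm thick, x = +-50, y = -24 to +72 mm. The clip's two equal posts, 10 mm wide, stand at x = +-40 mm; nothing between them is higher than 15 mm.
- jaw (a joint): Sprung hinged jaw of the clip, one part for both posts, hinged low along the bracket's x on the side away from the wooden grip. 0 rad: shut; grows as it is pushed outwards (-y), about 0.08 rad as the stem passes.
- wood_grip: Upright wooden grip fixed to the bracket, 52 mm along x, 18 mm thick in y, 72 mm high. Origin at the centre of its foot, at (0, 55, 8) mm in the bracket's frame, axes as the bracket's; its top is 80 mm above the bracket's underside. Take it from above across its 18 mm thickness.
- camera: Fixed black camera on a stand (base disc 90 mm, 244 mm high, head 50 x 66 x 48 mm) on the worktop left of the hob. Origin at the centre of its foot; z up; it looks along its -x.
- lens (a point): Centre of the camera's lens front, 33 mm in front of the stand's axis (camera x = -33 mm), 220 mm above the worktop; axes as the camera's, so the camera looks along -x of this frame.
- salt: Bystander: white glazed shaker with steel top, 36 x 36 x 74 mm, origin under its centre.
- pepper: Bystander: white glazed shaker with steel top, 35 x 35 x 74 mm, origin under its centre.
- carton: Bystander: small carton, 30 x 45 x 58 mm, origin under its centre.
- mug: Bystander: white mug, 87 x 113 x 90 mm, handle to its -y.
- oil: Bystander: white glazed bottle with wooden top, 56 x 56 x 129 mm, standing on a wooden coaster.
- clip_seat (a point): Where the thermometer's origin belongs, stem along x either way round: at (0, 0, 34) mm in the bracket's frame, same axes (15 mm off along x is fine). The stem lies on seats between a fixed horn (y = +5.7 mm) and the jaw, whose noses at bracket z = 40 mm close over it. Flared mouth about 25 mm wide at z = 58 mm. It snaps past the noses at about 5 to 15 N of push straight down.

How it is judged:
By the outcome, as a careful person would: the job done as asked, in the order asked, and still so for the second after the job is handed in, while the arm keeps its last pose, push and grip.
It also fails if it takes over 64 s, if anything falls off the work surface, if the arm or the gripper's body presses on something with over 40 N, if the wrist force passes 120 N, or if a joint passes its speed limit or range.

## Working session

There is one attempt and no reset: what is moved stays moved. The work goes in short steps, Python scripts to look and compute and a shell command to move; the robot and the scene stay as the last step left them, time stands still between calls to the robot, and variables do not carry over. Pictures are saved under pics/ and viewed, about 8 in all and at most 12, crops included, and the job is handed in when it is done.

```bash
mkdir -p pics
cat > h.py <<'E'
from plant import *
import numpy as np, cv2, pickle
from scipy.spatial.transform import Rotation as R
def tool():
    o=get_obs(); T=np.eye(4); T[:3,3]=o["tool_pos"]; T[:3,:3]=R.from_euler('xyz',o["orientation"],degrees=True).as_matrix(); return T
def snap(name,save):
    T=tool(); s=snapshot(name)
    s=dict(s)
    if name=="wrist": s["pose"]=T@np.array(s["tool_from_camera"])
    cv2.imwrite(f"pics/{save}.png",s["pixels"][:,:,::-1]); pickle.dump(s,open(f"pics/{save}.pkl","wb")); return s
def load(n): return pickle.load(open(f"pics/{n}.pkl","rb"))
def cloud(s):
    d=s["depth"]; v,u=np.mgrid[:d.shape[0],:d.shape[1]]
    P=np.stack([(u-s["cx"])/s["fx"]*d,(v-s["cy"])/s["fy"]*d,d],-1)
    W=P@s["pose"][:3,:3].T+s["pose"][:3,3]; W[d==0]=np.nan; return W
def atz(s,u,v,z):
    p=s["pose"]; r=p[:3,:3]@np.array([(u-s["cx"])/s["fx"],(v-s["cy"])/s["fy"],1]); return p[:3,3]+r*(z-p[2,3])/r[2]
E
python3 - <<'E'
from h import *
print(get_obs())
for n in("top","scene"):
    s=snap(n,n+"0"); print(s["fx"],s["cx"],s["cy"],np.round(s["pose"],3).tolist())
E
```

```text
{'clock': 0.0, 'joint_pos': array([ 8.43447141e+01,  2.05917617e+01,  6.32699298e-01, -1.90721235e-02,
       -7.01324787e+01, -1.65065678e+01]), 'qvel': array([ 0.00451779, -0.02028614, -0.03539225,  0.00081102, -0.07326202,
       -0.12517898]), 'tau': array([ 5.64721831e-04, -5.82716238e+01,  2.93055475e+01,  6.99728832e+00,
        6.95289214e-03, -1.73808612e-04]), 'tool_pos': array([0.25447811, 0.62467923, 0.2256141 ]), 'orientation': array([-1.79991178e+02, -9.28628012e-02, -1.12168357e+02]), 'force': array([ 0.07590702, -0.89476987,  0.37904264]), 'moment': array([ 0.03099002, -0.00557069,  0.00147016]), 'opening': 0.08759354257646222}
408.6045360144119 283.2158765048362 214.75189876958623 [[0.016, -0.996, 0.087, 0.596], [-1.0, -0.016, 0.006, -0.027], [-0.004, -0.087, -0.996, 1.31], [0.0, 0.0, 0.0, 1.0]]
509.0240306769775 282.19948829693755 213.05829288038817 [[0.795, -0.23, 0.562, -0.106], [-0.607, -0.333, 0.722, -1.041], [0.021, -0.914, -0.404, 0.727], [0.0, 0.0, 0.0, 1.0]]
```

View pics/top0.png

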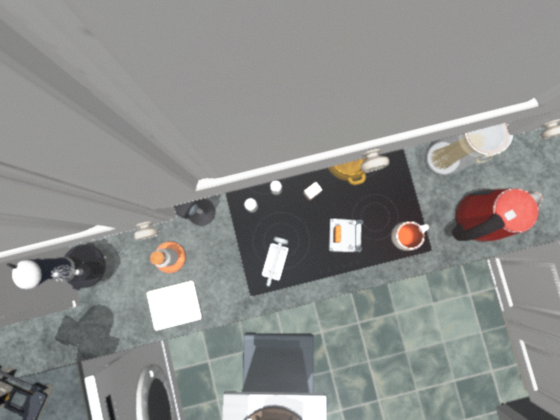

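View pics/scene0.png

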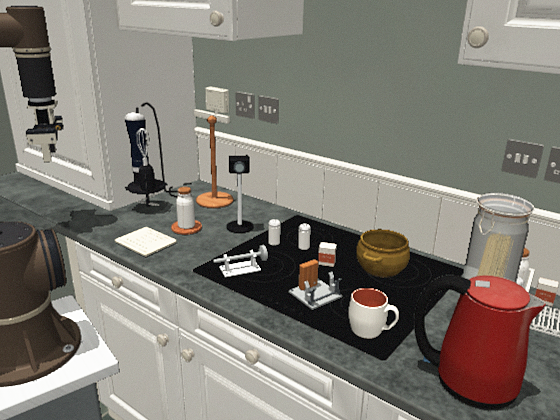

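The top view shows the rest with the thermometer at about (275,260) with its dial at (281,241), the bracket at (346,236) with its wooden grip at (338,234), and the stand camera at about (200,210). The scene view agrees. The lens faces the robot side, and the grip is on the left (+y) of the bracket.

Run:
```python
from h import *
s=load("top0"); W=cloud(s)
for n,(u,v,z) in dict(rest=(274,262,.047),dial=(281,241,.05),grip=(338,234,.087),brk=(346,236,.015),cam=(200,208,.24),salt=(251,205,.08),pep=(276,187,.08),cart=(313,190,.06)).items():
    print(n,np.round(atz(s,u,v,z),3),np.round(W[v,u],3))
a=cv2.resize(s["pixels"][180:300,170:370],None,fx=4,fy=4,interpolation=cv2.INTER_CUBIC)
cv2.imwrite("pics/c1.png",a[:,:,::-1])
```

```text
rest [0.56  0.007 0.047] [0.56  0.006 0.052]
dial [ 0.625 -0.014  0.05 ] [ 0.624 -0.014  0.068]
grip [ 0.648 -0.184  0.087] [ 0.648 -0.184  0.088]
brk [ 0.645 -0.219  0.015] [ 0.645 -0.219  0.018]
cam [0.704 0.199 0.24 ] [0.727 0.247 0.012]
salt [0.732 0.078 0.08 ] [0.731 0.078 0.082]
pep [0.788 0.004 0.08 ] [0.788 0.004 0.081]
cart [ 0.783 -0.11   0.06 ] [ 0.783 -0.11   0.063]
```

View pics/c1.png

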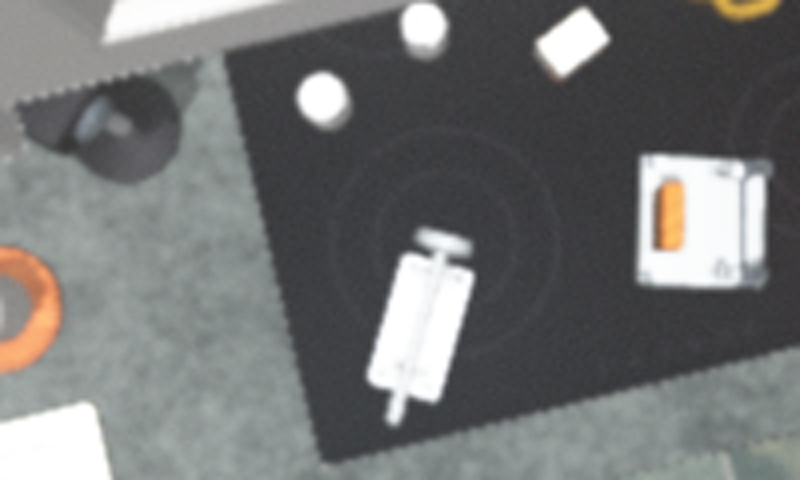

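```bash
python3 -m pendant '[[[15,-40,30,0,0,2],[45,-100,70,0,0,4],[75,-160,90,0,0,6],[105,-220,100,0,0,8],[135,-280,100,0,0,8],[165,-340,100,0,0,8],[195,-400,100,0,0,8],[220,-460,100,0,0,8],[240,-520,100,0,0,8],[250,-570,100,0,0,8]]]' -1
python3 - <<'E'
from h import *
o=get_obs();print(o["tool_pos"],o["orientation"],o["joint_pos"])
s=snap("wrist","w1"); print(np.round(s["tool_from_camera"],3).tolist(),s["fx"])
E
```

```text
clock: 1.35
tool_pos: [0.4961, 0.0842, 0.3263]
orientation: [180.0, -0.0, -104.1]
force: [0.7, -0.2, -1.6]
opening: 0.0877
[0.49614664 0.08424537 0.32631787] [ 1.79985360e+02 -7.95619315e-03 -1.04149197e+02] [ 3.20360892e+01  1.12543233e+00 -1.08139658e+01 -5.16707114e-03
 -7.80764785e+01  4.38157807e+01]
[[1.0, -0.001, -0.0, -0.0], [0.001, 0.967, 0.254, -0.068], [-0.0, -0.254, 0.967, -0.159], [0.0, 0.0, 0.0, 1.0]] 290.3067108183511
```

View pics/w1.png

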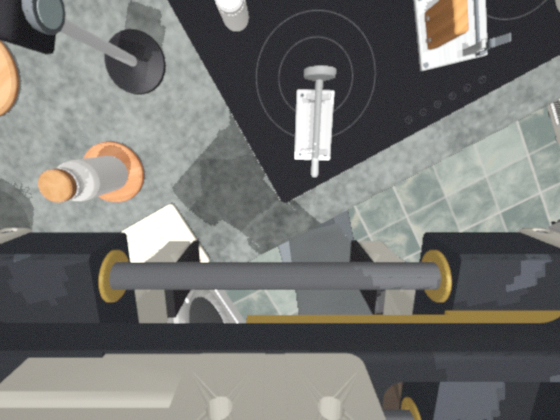

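The wrist view shows the rest and stem from tail (315,175) to dial (320,72), the bracket at the upper right with its grip at (446,22), the stand's base disc at (135,62), and its head with the lens at (42,12).

```bash
cat > m1.py <<'E'
from h import *
import sys
def stem(n,u0,u1,v0,v1,lo=.046,hi=.056):
    W=cloud(load(n))[v0:v1,u0:u1].reshape(-1,3); P=W[(W[:,2]>lo)&(W[:,2]<hi)]
    m=np.median(P[:,:2],0); 
    vx,vy,x,y=cv2.fitLine(P[:,:2].astype(np.float32),cv2.DIST_HUBER,0,1e-4,1e-4).ravel()
    if vx<0: vx,vy=-vx,-vy
    t=(P[:,:2]-[x,y])@[vx,vy]; e=(P[:,:2]-[x,y])@[-vy,vx]
    print(n,"stem",len(P),np.round([x,y],4),"yaw",np.degrees(np.arctan2(vy,vx)),"t",np.percentile(t,[1,99]),"e",np.percentile(e,[2,98]))
    return np.array([x,y]),np.array([vx,vy]),t
if __name__=="__main__":
    p,d,t=stem("w1",285,345,82,178)
    s=load("w1");W=cloud(s)
    for n,(u,v,z) in dict(tail=(315,176,.047),dialtop=(320,67,.069)).items():
        q=atz(s,u,v,z); print(n,q,W[v,u],"t",(q[:2]-p)@d)
    # dial points
    for n,(a,b,c,e) in dict(w1=(300,345,60,90),top0=(270,292,232,250)).items():
        D=cloud(load(n))[c:e,a:b].reshape(-1,3); D=D[D[:,2]>.058]; print(n,"dial",len(D),D.mean(0),"t",np.percentile((D[:,:2]-p)@d,[2,50,98]), "zmax",D[:,2].max())
    # camera head
    for n in("w1","scene0","top0"):
        P=cloud(load(n)).reshape(-1,3); m=(abs(P[:,0]-.71)<.1)&(abs(P[:,1]-.25)<.1)
        H=P[m&(P[:,2]>.19)&(P[:,2]<.26)]; B=P[m&(P[:,2]>.006)&(P[:,2]<.03)]
        print(n,"head",len(H),"base",len(B))
        if len(B)>20: print("  base",cv2.minEnclosingCircle((B[:,:2]*1000).astype(np.float32)))
        if len(H)>20: print("  head",cv2.minAreaRect((H[:,:2]*1000).astype(np.float32)),H[:,2].min(),H[:,2].max())
E
python3 m1.py
python3 - <<'E'
from h import *
a=load("w1")["pixels"][0:110,380:560]; b=load("scene0")["pixels"][140:240,210:270]; 
A=cv2.resize(a,None,fx=3.3,fy=3.3,interpolation=cv2.INTER_CUBIC); B=cv2.resize(load("w1")["pixels"][0:110,0:180],None,fx=3.3,fy=3.3,interpolation=cv2.INTER_CUBIC)
B=cv2.resize(b,None,fx=3.5,fy=3.5,interpolation=cv2.INTER_CUBIC)
c=np.zeros((max(A.shape[0],B.shape[0]),A.shape[1]+B.shape[1],3),np.uint8); c[:A.shape[0],:A.shape[1]]=A; c[:B.shape[0],A.shape[1]:]=B
print(c.shape); cv2.imwrite("pics/c2.png",c[:,:,::-1])
E
```

```text
w1 stem 857 [0.558  0.0067] yaw -15.083387 t [-0.0680055   0.05945943] e [-0.01512312  0.01524569]
tail [0.48961371 0.02295996 0.047     ] [0.49044517 0.02347031 0.05199909] t -0.07028840868087924
dialtop [ 0.63162246 -0.01139074  0.069     ] [ 0.63144876 -0.01119216  0.07004486] t 0.07576677022288746
w1 dial 304 [ 0.62668376 -0.0112295   0.06547128] t [0.06520431 0.07075894 0.07712541] zmax 0.07131679803765956
top0 dial 49 [ 0.62713665 -0.01212342  0.06611669] t [0.05303035 0.07230595 0.07788385] zmax 0.07322150347957379
w1 head 2970 base 3356
  base ((693.3540649414062, 250.33279418945312), 129.2930908203125)
  head ((691.1259155273438, 239.0016632080078), (24.974756240844727, 63.37751770019531), 15.177223205566406) 0.1976965854348795 0.24676467602318397
scene0 head 377 base 244
  base ((688.22314453125, 248.64944458007812), 123.87212371826172)
  head ((713.3890380859375, 236.90505981445312), (64.06769561767578, 62.76601028442383), 56.53875732421875) 0.1961476949350498 0.2459513721153151
top0 head 316 base 550
  base ((696.9845581054688, 251.14041137695312), 130.8114471435547)
  head ((702.403076171875, 232.78890991210938), (38.46748352050781, 64.47663116455078), 20.826452255249023) 0.2036014065180014 0.24987031213044109
(363, 804, 3)
```

```bash
python3 -m pendant '[[[-20,40,0,0,0,5],[-40,80,0,0,0,10],[-60,120,0,0,0,15],[-70,140,0,0,0,20],[-70,140,0,0,0,20],[-70,140,0,0,0,20]]]'
python3 -c "
from h import *
snap('wrist','w2')"
python3 -m pendant '[[[10,-60,0,0,0,-5],[20,-120,0,0,0,-10],[30,-180,0,0,0,-15],[40,-240,0,0,0,-18],[50,-290,0,0,0,-18],[60,-340,0,0,0,-18],[70,-370,0,0,0,-18],[70,-380,0,0,0,-18],[70,-380,0,0,0,-18],[70,-380,0,0,0,-18]]]'
python3 - <<'E'
from h import *
print(get_obs()["tool_pos"])
snap('wrist','w3')
a=load("w2")["pixels"][0:230]; b=load("w3")["pixels"][0:230]
c=np.vstack([a,b]); c=cv2.resize(c,None,fx=1.3,fy=1.3,interpolation=cv2.INTER_CUBIC); cv2.imwrite("pics/c3.png",c[:,:,::-1])
E
```

```text
clock: 2.15
tool_pos: [0.4259, 0.2259, 0.3264]
orientation: [180.0, -0.0, -84.2]
force: [-0.0, -0.3, -0.3]
opening: 0.0874
clock: 3.45
tool_pos: [0.4957, -0.1533, 0.3267]
orientation: [-180.0, 0.0, -102.2]
force: [-0.1, 0.7, 0.6]
opening: 0.0879
[ 0.49566924 -0.15332716  0.32670757]
```

View pics/c3.png

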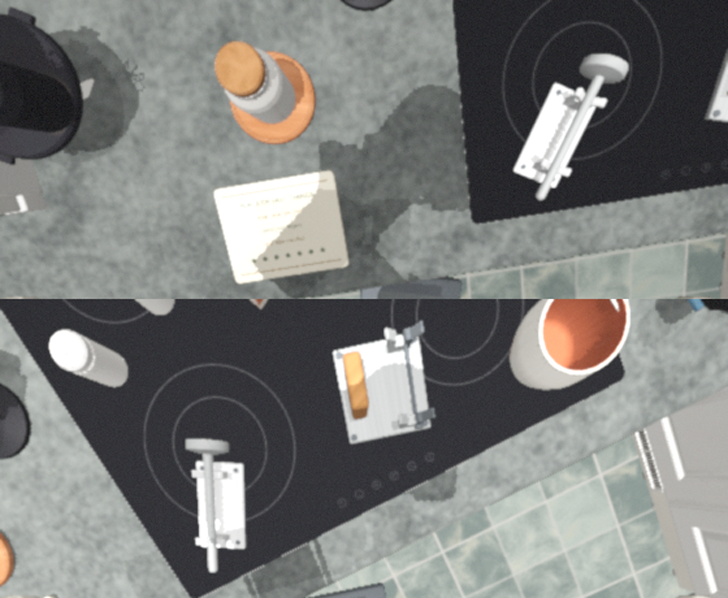

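c3's upper half (w2) missed the stand's head. Its lower half (w3) shows the bracket well: plate corners at about (335,349), (352,442) and (430,428), and the wood grip top at (353,365).

```bash
cat > m2.py <<'E'
from h import *
def stem2(n,p0=(.5604,.0061),yaw=-15,lo=.0465,hi=.0545):
    W=cloud(load(n)).reshape(-1,3); p=np.array(p0)
    for k in range(4):
        d=np.array([np.cos(np.radians(yaw)),np.sin(np.radians(yaw))]); t=(W[:,:2]-p)@d; e=(W[:,:2]-p)@[-d[1],d[0]]
        m=(abs(e)<.009)&(((abs(t)<.031))|((t<-.046)&(t>-.08)))&(W[:,2]>lo)&(W[:,2]<hi)
        c=np.polyfit(t[m],e[m],1); yaw+=np.degrees(np.arctan(c[0])); p=p+c[1]*np.array([-d[1],d[0]])
    print(n,m.sum(),"axis pt",np.round(p,4),"yaw",round(yaw,2),"tailmin",t[m].min())
for n in("w1","w2","w3","top0"): stem2(n)
for n in("w3","top0","scene0"):
    P=cloud(load(n)).reshape(-1,3); m=(abs(P[:,0]-.645)<.09)&(abs(P[:,1]+.215)<.09)
    for nm,lo,hi in(("plate",.0115,.021),("all",.0115,.1),("wood",.083,.095)):
        Q=P[m&(P[:,2]>lo)&(P[:,2]<hi)]
        if nm=="wood": Q=Q[abs(Q[:,1]+.184)<.03]
        if len(Q)>8: print(n,nm,len(Q),[np.round(x,1) for x in cv2.minAreaRect((Q[:,:2]*1000).astype(np.float32))],np.round(np.median(Q,0),4))
s=load("w3")
for u,v in((335,349),(352,442),(430,428),(412,335)): print(np.round(atz(s,u/1.3,(v-299)/1.3,.015),4))
E
python3 m2.py
```

```text
w1 427 axis pt [0.5604 0.0063] yaw -15.18 tailmin -0.07261621132348638
w2 496 axis pt [0.5607 0.0072] yaw -15.15 tailmin -0.07382657203353782
w3 411 axis pt [0.56   0.0045] yaw -15.25 tailmin -0.07121687880720527
top0 70 axis pt [0.56   0.0047] yaw -15.24 tailmin -0.07216793888741183
w3 plate 3385 [array([ 648.4, -215.9]), array([96.2, 99.9]), np.float64(88.7)] [ 0.6473 -0.2177  0.0159]
w3 all 4926 [array([ 648.4, -215.9]), array([96.2, 99.9]), np.float64(88.7)] [ 0.6481 -0.2182  0.0165]
w3 wood 629 [array([ 649.1, -184.7]), array([17.8, 51.9]), np.float64(88.7)] [ 0.649  -0.1847  0.0875]
top0 plate 834 [array([ 644.9, -213.5]), array([176.8, 179.7]), np.float64(89.9)] [ 0.6471 -0.2182  0.0152]
top0 all 1137 [array([ 644.8, -214.2]), array([176.6, 181.1]), np.float64(89.4)] [ 0.6477 -0.216   0.0165]
top0 wood 102 [array([ 649.3, -185. ]), array([17.9, 51.2]), np.float64(89.5)] [ 0.6477 -0.1846  0.0871]
scene0 plate 600 [array([ 648.6, -217.9]), array([ 99. , 104.4]), np.float64(89.5)] [ 0.6492 -0.2292  0.0144]
scene0 all 1326 [array([ 648.6, -217.9]), array([ 99. , 104.4]), np.float64(89.5)] [ 0.6461 -0.2153  0.0252]
scene0 wood 75 [array([ 648. , -186.3]), array([19.7, 52.3]), np.float64(88.3)] [ 0.6465 -0.1872  0.0855]
[ 0.7004 -0.1725  0.015 ]
[ 0.6005 -0.1699  0.015 ]
[ 0.5963 -0.2624  0.015 ]
[ 0.6958 -0.2588  0.015 ]
```

```bash
python3 -m pendant '[[[15,40,-30,0,0,-1],[35,90,-80,0,0,-3],[50,130,-120,0,0,-3],[64.5,159,-160,0,0,-3],[64.5,159,-200,0,0,-3],[64.5,159,-230,0,0,-3],[64.5,159,-255,0,0,-3],[64.5,159,-275,0,0,-3],[64.5,159,-290,0,0,-3],[64.5,159,-290,0,0,-3]]]' -1
python3 -m pendant '[[[0,0,0,0,0,0],[0,0,0,0,0,0],[0,0,0,0,0,0],[0,0,0,0,0,0],[0,0,0,0,0,0],[0,0,0,0,0,0],[0,0,0,0,0,0]]]' 1
```

```text
clock: 4.75
tool_pos: [0.5598, 0.0056, 0.0358]
orientation: [179.9, -0.1, -105.1]
force: [0.3, -0.1, -0.3]
opening: 0.0876
clock: 5.62
tool_pos: [0.5604, 0.0052, 0.0365]
orientation: [180.0, -0.0, -105.2]
force: [0.2, 0.7, 0.0]
opening: 0.0233
```

```bash
python3 -m pendant '[[[0,0,0,0,0,0],[0,0,0,0,0,0],[0,0,0,0,0,0],[0,0,0,0,0,0]]]' 1
python3 -m pendant '[[[0,0,4,0,0,0],[0,0,10,0,0,0],[0,0,25,0,0,0],[0,0,50,0,0,0],[0,0,80,0,0,0],[0,0,115,0,0,0],[0,0,150,0,0,0],[0,0,170,0,0,0],[0,0,170,0,0,0]]]'
```

```text
clock: 6.12
tool_pos: [0.5605, 0.0054, 0.0366]
orientation: [-180.0, 0.0, -105.2]
force: [0.1, 2.8, -0.2]
opening: 0.0086
clock: 7.25
tool_pos: [0.5613, 0.0054, 0.2093]
orientation: [-179.8, 0.1, -105.2]
force: [-0.8, -0.0, -1.3]
opening: 0.0088
```

```bash
python3 - <<'E'
from h import *
for n in("w3","top0","scene0"):
    P=cloud(load(n)).reshape(-1,3); m=(abs(P[:,0]-.65)<.12)&(P[:,1]<-.31)&(P[:,1]>-.52)&(P[:,2]>.05)&(P[:,2]<.13)
    Q=P[m]; print(n,len(Q),np.round(np.percentile(Q,[1,50,99],axis=0),3).tolist(), np.round(Q.max(0),3),"ymax",Q[Q[:,2]>.085,1].max() if (Q[:,2]>.085).any() else None)
    Z=Q[Q[:,2]>.092]
    if len(Z)>10: print(cv2.minEnclosingCircle((Z[:,:2]*1000).astype(np.float32)))
E
python3 -m pendant '[[[10,-25,0,0,0,2],[25,-70,5,0,0,5],[40,-120,10,0,0,8],[60,-175,10,0,0,11],[80,-220,10,0,0,13.8],[87.6,-245.4,0,0,0,13.8],[87.6,-245.4,-20,0,0,13.8],[87.6,-245.4,-20,0,0,13.8],[87.6,-245.4,-20,0,0,13.8]]]'
python3 - <<'E'
from h import *
s=snap("scene","s1"); w=snap("wrist","w4"); 
a=cv2.resize(s["pixels"][170:330,230:430],(800,640))[:400]; 
cv2.imwrite("pics/c4.png",np.vstack([cv2.resize(s["pixels"][210:320,240:400],(560,385)),w["pixels"][:215]])[:,:,::-1])
E
```

```text
w3 2925 [[0.605, -0.437, 0.051], [0.64, -0.383, 0.078], [0.68, -0.353, 0.098]] [ 0.687 -0.352  0.1  ] ymax -0.35459241495146543
((646.6675415039062, -396.53460693359375), 41.614906311035156)
top0 378 [[0.606, -0.451, 0.051], [0.652, -0.397, 0.083], [0.686, -0.354, 0.101]] [ 0.688 -0.354  0.103] ymax -0.3552016642682387
((653.5501708984375, -400.3353271484375), 46.81364059448242)
scene0 1305 [[0.605, -0.459, 0.05], [0.646, -0.406, 0.076], [0.689, -0.357, 0.097]] [ 0.692 -0.356  0.099] ymax -0.35566776885005247
((648.6422119140625, -398.6709899902344), 43.9692497253418)
clock: 8.38
tool_pos: [0.648, -0.24, 0.1869]
orientation: [180.0, -0.0, -91.3]
force: [0.5, -0.1, -0.8]
opening: 0.0086
```

View pics/c4.png

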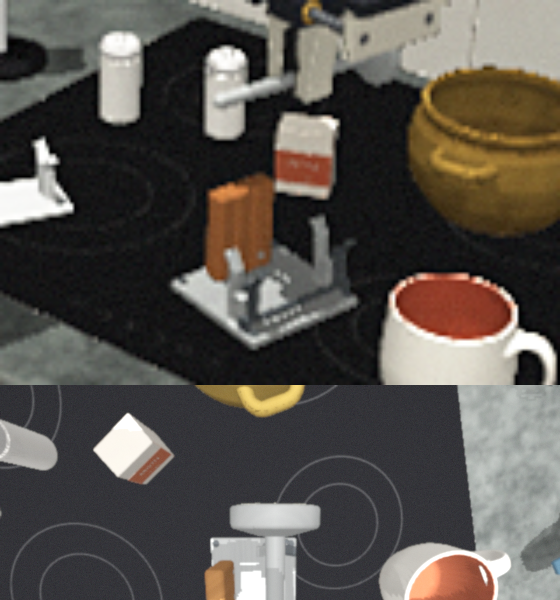

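c4 shows the thermometer held level over the bracket, which is untouched. In the wrist view the dial is at (275,517), the stem below it, and the grip at (218,580) to its left.

Run:
```python
from h import *
s=load("w4"); W=cloud(s); o=get_obs(); p=o["tool_pos"]
P=W.reshape(-1,3)
Q=P[(P[:,0]>.675)&(P[:,0]<.705)&(abs(P[:,1]+.24)<.015)&(P[:,2]>.17)&(P[:,2]<.23)]
print(len(Q)); 
if len(Q)>10:
  cz=[(x,np.round(np.percentile(Q[abs(Q[:,0]-x)<.003],98,axis=0)[2],4),np.round(np.median(Q[abs(Q[:,0]-x)<.003],axis=0),4)) for x in(.68,.685,.69,.695,.70)]
  for c in cz: print(c)
D=P[(P[:,0]>.705)&(P[:,0]<.745)&(abs(P[:,1]+.24)<.035)&(P[:,2]>.15)&(P[:,2]<.25)]
print("dial",len(D),np.round(D.min(0),4),np.round(D.max(0),4))
d=P[(abs(P[:,0]-.65)<.09)&(abs(P[:,1]+.184)<.03)&(P[:,2]>.083)&(P[:,2]<.1)]
print("wood",len(d),[np.round(x,1) for x in cv2.minAreaRect((d[:,:2]*1000).astype(np.float32))])
```

```text
1160
(0.68, np.float64(0.2045), array([ 0.6801, -0.2403,  0.2026]))
(0.685, np.float64(0.2045), array([ 0.685 , -0.2404,  0.2025]))
(0.69, np.float64(0.2041), array([ 0.6901, -0.2407,  0.2026]))
(0.695, np.float64(0.2042), array([ 0.6951, -0.241 ,  0.2026]))
(0.7, np.float64(0.2043), array([ 0.7   , -0.2412,  0.2026]))
dial 2781 [ 0.705  -0.2634  0.1977] [ 0.7243 -0.2195  0.222 ]
wood 911 [array([ 652.7, -184.8]), array([18.1, 45.2]), np.float64(88.8)]
```

```bash
python3 -m pendant '[[[0,0,-25,0,0,0],[0,0,-60,0,0,0],[0,0,-90,0,0,0],[0,0,-112,0,0,0],[0,0,-125,0,0,0],[0,0,-130,0,0,0],[0,0,-130,0,0,0]]]'
python3 -m pendant '[[[0,0,-2,0,0,0],[0,0,-4,0,0,0],[0,0,-6,0,0,0],[0,0,-8,0,0,0],[0,0,-10,0,0,0],[0,0,-10,0,0,0]]]'
```

```text
clock: 9.35
tool_pos: [0.6484, -0.2402, 0.0572]
orientation: [-180.0, -0.0, -91.3]
force: [0.7, -0.1, -0.5]
opening: 0.0086
clock: 10.1
tool_pos: [0.6479, -0.2402, 0.0463]
orientation: [180.0, 0.0, -91.4]
force: [-0.2, 0.1, -1.3]
opening: 0.009
```

```bash
python3 -m pendant '[[[0,0,-2,0,0,0],[0,0,-4,0,0,0],[0,0,-6,0,0,0],[0,0,-6,0,0,0]]]'
python3 -m pendant '[[[0,0,-1,0,0,0],[0,0,-2,0,0,0],[0,0,-3,0,0,0],[0,0,-3,0,0,0]]]'
python3 -m pendant '[[[0,0,-1,0,0,0],[0,0,-2,0,0,0],[0,0,-3,0,0,0],[0,0,-3,0,0,0]]]'
```

```text
clock: 10.6
tool_pos: [0.6485, -0.2398, 0.0411]
orientation: [-179.9, 0.0, -91.3]
force: [-1.3, 3.6, 3.3]
opening: 0.0088
clock: 11.1
tool_pos: [0.6479, -0.2402, 0.0371]
orientation: [180.0, 0.0, -91.4]
force: [0.5, 1.4, -0.6]
opening: 0.0087
clock: 11.6
tool_pos: [0.6476, -0.2403, 0.0342]
orientation: [180.0, 0.0, -91.4]
force: [-0.4, 2.9, 0.1]
opening: 0.0091
```

```bash
python3 -m pendant '[[[0,0,-1,0,0,0],[0,0,-2,0,0,0],[0,0,-2,0,0,0]]]'
python3 -m pendant '[[[0,0,-1,0,0,0],[0,0,-2,0,0,0],[0,0,-2,0,0,0]]]'
python3 - <<'E'
from h import *
print(get_obs()["force"],get_obs()["moment"])
s=snap("wrist","w5"); P=cloud(s).reshape(-1,3)
Q=P[(P[:,0]>.67)&(P[:,0]<.71)&(abs(P[:,1]+.24)<.006)&(P[:,2]>.03)&(P[:,2]<.07)]
for x in(.69,.695,.70,.704):
  q=Q[abs(Q[:,0]-x)<.003]; print(x,len(q),np.percentile(q,[5,50,98],axis=0)[:,2] if len(q) else None)
D=P[(P[:,0]>.705)&(P[:,0]<.745)&(abs(P[:,1]+.24)<.035)&(P[:,2]>.03)&(P[:,2]<.1)]
print("dial",len(D),np.round(D.min(0),4),np.round(D.max(0),4))
E
```

```text
clock: 11.98
tool_pos: [0.6479, -0.2403, 0.0324]
orientation: [180.0, -0.0, -91.4]
force: [0.1, 0.9, -0.9]
opening: 0.0092
clock: 12.35
tool_pos: [0.6481, -0.2404, 0.0306]
orientation: [-180.0, -0.0, -91.4]
force: [-0.4, -0.6, 0.2]
opening: 0.009
[-0.44330726 -0.60993937  0.17561897] [-0.15252787  0.02904999 -0.02626369]
0.69 333 [0.04188726 0.04649303 0.05598105]
0.695 275 [0.0411853  0.0460153  0.05425565]
0.7 233 [0.04339924 0.04588397 0.04740205]
0.704 234 [0.04340161 0.04594049 0.04769348]
dial 2770 [ 0.7051 -0.2635  0.042 ] [ 0.7239 -0.22    0.0651]
```

```bash
python3 -m pendant '[[[0,0,-1,0,0,0],[0,0,-1.5,0,0,0],[0,0,-1.5,0,0,0]]]'
python3 -m pendant '[[[0,0,-0.7,0,0,0],[0,0,-1.5,0,0,0],[0,0,-1.5,0,0,0]]]'
```

```text
clock: 12.78
tool_pos: [0.6482, -0.2404, 0.0304]
orientation: [-180.0, -0.0, -91.3]
force: [-3.1, 1.0, 8.0]
opening: 0.0084
clock: 13.15
tool_pos: [0.6482, -0.2404, 0.0302]
orientation: [-179.9, -0.0, -91.3]
force: [-6.6, 3.1, 17.4]
opening: 0.0092
```

```bash
python3 -m pendant '[[[0,0,1,0,0,0],[0,0,2,0,0,0],[0,0,2.5,0,0,0],[0,0,2.5,0,0,0]]]'
python3 -m pendant '[[[0,0,0,0,0,0],[0,0,0,0,0,0],[0,0,0,0,0,0],[0,0,0,0,0,0]]]' 0.3
python3 -m pendant '[[[0,0,10,0,0,0],[0,0,30,0,0,0],[0,0,70,0,0,0],[0,0,110,0,0,0],[-5,0,150,0,0,0],[-20,5,170,0,0,0],[-40,10,180,0,0,0],[-40,10,180,0,0,0],[-40,10,180,0,0,0]]]'
python3 - <<'E'
from h import *
s=snap("scene","s2"); w=snap("wrist","w6"); 
cv2.imwrite("pics/c5.png",np.vstack([cv2.resize(s["pixels"][250:315,280:350],None,fx=5,fy=5,interpolation=cv2.INTER_CUBIC),cv2.resize(w["pixels"][70:190,230:330],(350,275))])[:,:,::-1])
P=cloud(w).reshape(-1,3)
d=P[(abs(P[:,0]-.65)<.09)&(abs(P[:,1]+.184)<.03)&(P[:,2]>.083)&(P[:,2]<.1)]
print("wood",len(d),[np.round(x,1) for x in cv2.minAreaRect((d[:,:2]*1000).astype(np.float32))])
D=P[(P[:,0]>.705)&(P[:,0]<.745)&(abs(P[:,1]+.24)<.035)&(P[:,2]>.03)&(P[:,2]<.1)]
print("dial",len(D),np.round(D.min(0),4),np.round(D.max(0),4))
Q=P[(P[:,0]>.56)&(P[:,0]<.705)&(abs(P[:,1]+.24)<.004)&(P[:,2]>.03)&(P[:,2]<.07)]
for x in np.arange(.57,.71,.01):
  q=Q[abs(Q[:,0]-x)<.003]; print(round(x,3),len(q),np.round(np.percentile(q,[50,95],axis=0)[:,2],4) if len(q) else None)
E
```

```text
clock: 13.65
tool_pos: [0.6481, -0.2403, 0.0304]
orientation: [-180.0, -0.0, -91.4]
force: [-2.9, -0.4, 6.9]
opening: 0.0088
clock: 14.15
tool_pos: [0.648, -0.2401, 0.0298]
orientation: [180.0, 0.0, -91.4]
force: [-0.5, 0.1, 0.2]
opening: 0.0305
clock: 15.28
tool_pos: [0.6082, -0.2303, 0.2104]
orientation: [-180.0, -0.0, -91.4]
force: [-0.0, -0.2, -0.0]
opening: 0.0308
wood 965 [array([ 649.1, -185.9]), array([18.2, 50.2]), np.float64(88.8)]
dial 678 [ 0.705  -0.2639  0.0351] [ 0.7235 -0.2206  0.0653]
0.57 0 None
0.58 30 [0.0459 0.0476]
0.59 31 [0.0466 0.048 ]
0.6 37 [0.0463 0.0472]
0.61 37 [0.0464 0.0493]
0.62 35 [0.0458 0.0475]
0.63 36 [0.0459 0.0471]
0.64 36 [0.0461 0.0473]
0.65 40 [0.0458 0.0472]
0.66 48 [0.0462 0.0472]
0.67 43 [0.0463 0.0475]
0.68 42 [0.0462 0.0476]
0.69 39 [0.0462 0.0477]
0.7 41 [0.046  0.0474]
0.71 0 None
```

View pics/c5.png

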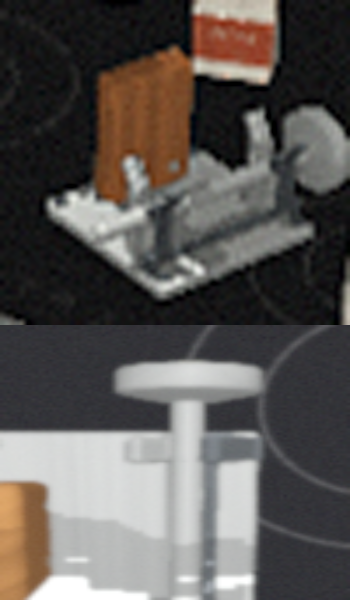

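c5 shows the stem lying level in both forks, with the dial beyond the +x post and the jaw upright beside the stem. I'll check the jaw's cross-section before gripping.

```bash
python3 - <<'E'
from h import *
o=np.array([.6480,-.2400,.007]); y=np.radians(-1.3); M=np.array([[np.cos(y),np.sin(y),0],[-np.sin(y),np.cos(y),0],[0,0,1]])
for n in("w3","w6","scene0","s2"):
    P=(cloud(load(n)).reshape(-1,3)-o)@M.T*1000
    for xs in(-40,40):
        Q=P[(abs(P[:,0]-xs)<4)&(P[:,1]<14)&(P[:,1]>-35)&(P[:,2]>20)&(P[:,2]<75)]
        b=[(int(k),len(q),int(np.median(q[:,2])),int(q[:,2].max())) for k in np.arange(-32,14,3) for q in[Q[abs(Q[:,1]-k)<=1.5]] if len(q)>2]
        print(n,xs,b)
E
python3 -m pendant '[[[10,15,-10,0,0,0],[25,30,-25,0,0,0],[40.8,45,-40,0,0,0],[40.8,45,-65,0,0,0],[40.8,45,-90,0,0,0],[40.8,45,-90,0,0,0]]]'
```

```text
w3 -40 [(-20, 7, 56, 57), (-17, 15, 55, 58), (-14, 18, 51, 54), (-11, 17, 47, 50), (-8, 14, 45, 48), (-5, 20, 44, 46), (-2, 16, 29, 43), (1, 12, 29, 31), (4, 3, 30, 30), (7, 9, 48, 50), (10, 10, 52, 54), (13, 12, 56, 59)]
w3 40 [(-20, 8, 56, 57), (-17, 21, 56, 57), (-14, 18, 51, 54), (-11, 21, 47, 51), (-8, 20, 44, 46), (-5, 19, 44, 46), (-2, 22, 30, 44), (1, 14, 29, 30), (4, 8, 29, 31), (7, 11, 47, 50), (10, 13, 53, 54), (13, 20, 47, 57)]
w6 -40 [(-20, 15, 56, 57), (-17, 24, 54, 56), (-14, 25, 49, 54), (-11, 16, 45, 48), (-8, 19, 44, 45), (-5, 21, 43, 45), (-2, 20, 39, 41), (1, 14, 39, 40), (4, 24, 39, 47), (7, 22, 50, 52), (10, 15, 53, 55), (13, 22, 57, 59)]
w6 40 [(-20, 26, 56, 58), (-17, 24, 54, 56), (-14, 23, 50, 52), (-11, 26, 45, 48), (-8, 22, 44, 46), (-5, 24, 43, 46), (-2, 23, 39, 41), (1, 24, 39, 41), (4, 22, 38, 48), (7, 24, 49, 53), (10, 24, 53, 56), (13, 16, 57, 59)]
scene0 -40 [(-20, 3, 54, 54), (-17, 5, 49, 50), (-14, 6, 32, 44), (-11, 10, 33, 40), (-8, 5, 40, 44), (-5, 5, 25, 43), (-2, 3, 28, 29), (4, 15, 34, 49), (7, 8, 43, 50), (10, 7, 46, 52), (13, 12, 49, 58)]
scene0 40 [(-20, 4, 54, 55), (-14, 9, 36, 48), (-11, 10, 31, 43), (-8, 5, 38, 44), (-5, 3, 23, 37), (-2, 3, 26, 30), (1, 6, 27, 30), (4, 9, 37, 49), (7, 8, 41, 52), (10, 10, 32, 52), (13, 8, 53, 56)]
s2 -40 [(-20, 3, 53, 55), (-17, 4, 41, 47), (-14, 10, 32, 44), (-11, 11, 34, 45), (-8, 3, 28, 43), (-2, 3, 29, 32), (4, 14, 42, 51), (7, 4, 48, 54), (10, 7, 50, 56), (13, 4, 51, 53)]
s2 40 [(-17, 3, 45, 48), (-14, 14, 31, 41), (-11, 4, 29, 40), (-8, 3, 35, 43), (-5, 6, 27, 37), (1, 3, 41, 46), (4, 5, 42, 48), (7, 7, 40, 48), (10, 10, 51, 58)]
clock: 16.12
tool_pos: [0.6478, -0.1841, 0.1165]
orientation: [179.7, 0.0, -91.3]
force: [-0.6, -0.1, 0.1]
opening: 0.0307
```

Jaw profile at both posts is the same as before (shut), with the stem top at 39 mm in both: seated and snapped. Down to the grip.

```bash
python3 -m pendant '[[[0,0,-20,0,0,0],[0,0,-40,0,0,0],[0,0,-60,0,0,0],[0,0,-75,0,0,0],[0,0,-85,0,0,0],[0,0,-85,0,0,0]]]'
python3 -m pendant '[[[0,0,0,0,0,0],[0,0,0,0,0,0],[0,0,0,0,0,0],[0,0,0,0,0,0],[0,0,0,0,0,0]]]' 1
python3 -m pendant '[[[0,0,2,0,0,0],[0,0,5,0,0,0],[0,0,10,0,0,0],[0,0,25,0,0,0],[0,0,50,0,0,0],[0,0,85,0,0,0],[0,0,120,0,0,0],[0,0,150,0,0,0],[0,0,170,0,0,0],[0,0,180,0,0,0]]]'
python3 -c "
from h import *
print(get_obs()['joint_pos'])"
```

```text
clock: 16.88
tool_pos: [0.6486, -0.1851, 0.0345]
orientation: [179.9, -0.0, -91.4]
force: [0.5, 0.0, 0.4]
opening: 0.0303
clock: 17.5
tool_pos: [0.6493, -0.1854, 0.0359]
orientation: [-179.9, -0.0, -91.3]
force: [0.8, -0.9, 5.6]
opening: 0.0178
clock: 18.75
tool_pos: [0.6492, -0.1852, 0.2175]
orientation: [-179.8, -0.0, -91.4]
force: [1.7, 0.2, -5.5]
opening: 0.0178
[ 5.82726878e-01  2.07665316e+01 -1.94260572e-01  5.88275863e-03
 -6.88790604e+01  8.80537080e+01]
```

```bash
python3 -m pendant '[[[-10,15,20,0,0,-3],[-30,45,50,0,0,-8],[-50,80,80,0,0,-13],[-75,120,110,0,0,-18],[-100,160,130,0,0,-24],[-120,200,140,0,0,-30],[-140,235,140,0,0,-36],[-149,255,140,0,0,-38.7],[-149,255,140,0,0,-38.7],[-149,255,140,0,0,-38.7]]]'
python3 -m pendant '[[[0,0,0,0,0,0],[0,0,0,0,0,0]]]'
python3 - <<'E'
from h import *
o=get_obs();print(o["joint_pos"],o["tool_pos"],o["orientation"])
w=snap("wrist","w7"); s=snap("scene","s3")
cv2.imwrite("pics/c6.png",np.vstack([w["pixels"][:270],s["pixels"][100:320]])[:,:,::-1])
E
```

```text
clock: 20.0
tool_pos: [0.4998, 0.0696, 0.3551]
orientation: [-180.0, -0.0, -130.0]
force: [-0.0, 0.4, -4.2]
opening: 0.0178
clock: 20.25
tool_pos: [0.5, 0.0692, 0.3548]
orientation: [180.0, -0.0, -130.1]
force: [0.5, -0.4, -4.1]
opening: 0.0178
[ 3.02162311e+01  8.03154707e-01 -7.56745873e+00  2.68131710e-03
 -8.16609411e+01  1.96738243e+01] [0.49998729 0.06921218 0.35481998] [ 1.79991875e+02 -3.06056050e-02 -1.30109553e+02]
```

View pics/c6.png

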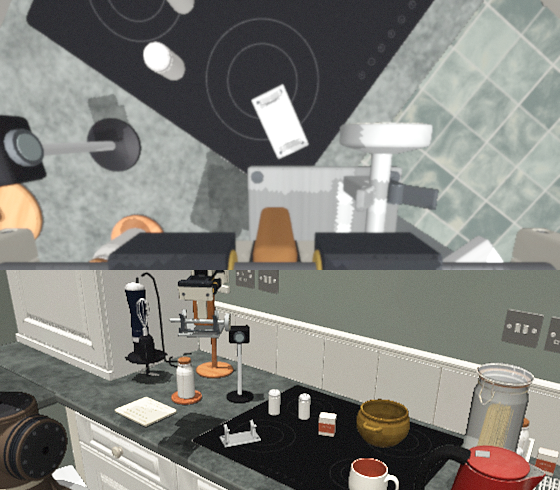

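c6 shows the stand's base disc at (114,145), the lens at (24,148), and the clipped thermometer hanging level in the bracket with its dial at (385,135). The rest is empty and undisturbed.

```bash
cat > m3.py <<'E'
from h import *
for n in("w7","w1","scene0","top0"):
    s=load(n); W=cloud(s); px=s["pixels"].astype(int); P=W.reshape(-1,3); C=px.reshape(-1,3)
    m=(abs(P[:,0]-.71)<.1)&(abs(P[:,1]-.24)<.09)
    H=P[m&(P[:,2]>.197)&(P[:,2]<.243)]; T=P[m&(P[:,2]>.2405)&(P[:,2]<.252)]
    B=P[m&(P[:,2]>.005)&(P[:,2]<.03)&(C.max(1)<75)]; S=P[m&(P[:,2]>.06)&(P[:,2]<.18)]
    print(n,len(H),len(T),len(B),len(S))
    if len(B)>60:
        h=cv2.convexHull((B[:,:2]*1000).astype(np.float32)); print("  base",cv2.minEnclosingCircle(h),[np.round(x,1) for x in cv2.fitEllipse(h)])
    if len(S)>20: print("  pole surf",np.round(np.median(S,0),4))
    if len(T)>20: print("  top",[np.round(x,1) for x in cv2.minAreaRect((T[:,:2]*1000).astype(np.float32))],np.median(T[:,2]))
    # front plane: RANSAC vertical plane on H in xy
    if len(H)>50:
        rng=np.random.default_rng(0); best=None
        for _ in range(800):
            a,b=H[rng.integers(len(H),size=2),:2]; d=b-a; L=np.linalg.norm(d)
            if L<.025: continue
            nrm=np.array([-d[1],d[0]])/L; e=abs((H[:,:2]-a)@nrm)<.0015; k=e.sum()
            if best is None or k>best[0]: best=(k,e)
        Q=H[best[1]]; vx,vy,x,y=cv2.fitLine(Q[:,:2].astype(np.float32),cv2.DIST_HUBER,0,1e-4,1e-4).ravel()
        nx,ny=(vy,-vx) if vy<0 else (-vy,vx)
        t=(Q[:,:2]-[x,y])@[vx,vy]
        lo,hi=np.percentile(t,[1,99]); print("  front face n",len(Q),"normal yaw",np.round(np.degrees(np.arctan2(ny,nx)),1),"centre of extents",np.round([x+vx*(lo+hi)/2,y+vy*(lo+hi)/2],4),"w",round(hi-lo,4),"z",np.round(np.percentile(Q[:,2],[1,99]),3))
s=load("w7"); print("lens ray",atz(s,24,148,.22)); W=cloud(s); print(W[144:152:2,20:30:3].reshape(-1,3).mean(0), "basepix",atz(s,114,145,.01))
s=load("w1"); print("lens ray w1",atz(s,42,12,.22)); s=load("scene0");print("lens scene",atz(s,239,168,.22))
E
python3 m3.py
python3 - <<'E'
from h import *
a=load("w7")["pixels"][95:205,0:150]; b=load("scene0")["pixels"][145:240,215:265]
A=cv2.resize(a,None,fx=4,fy=4,interpolation=cv2.INTER_CUBIC);B=cv2.resize(b,None,fx=4,fy=4,interpolation=cv2.INTER_CUBIC)
c=np.zeros((440,800,3),np.uint8);c[:440,:600]=A;c[:380,600:]=B
cv2.imwrite("pics/c7.png",c[:,:,::-1])
E
```

```text
w7 2491 338 1577 592
  base ((750.005859375, 213.8793487548828), 86.55937194824219) [array([743. , 202.5]), array([107.3, 183.6]), np.float64(32.9)]
  pole surf [0.713  0.2402 0.1251]
  top [array([692. , 233.8]), array([13.1, 41.6]), np.float64(36.9)] 0.24292498992178363
  front face n 1153 normal yaw -121.4 centre of extents [0.7039 0.2248] w 0.0608 z [0.2   0.243]
w1 2611 617 1912 796
  base ((736.12451171875, 216.628173828125), 76.79833984375) [array([728.5, 211.7]), array([ 98.9, 157.2]), np.float64(21.3)]
  pole surf [0.7125 0.2405 0.1251]
  top [array([691. , 237.1]), array([10.7, 28.9]), np.float64(55.7)] 0.24330947681163942
  front face n 1204 normal yaw -139.6 centre of extents [0.6908 0.2283] w 0.0406 z [0.201 0.242]
scene0 340 87 230 149
  base ((730.1844482421875, 217.73455810546875), 74.18714141845703) [array([727.1, 218.9]), array([ 91.9, 149.8]), np.float64(28.1)]
  pole surf [0.7145 0.2401 0.1234]
  top [array([715.4, 242. ]), array([52.1, 59.5]), np.float64(58.1)] 0.24256816154195798
  front face n 64 normal yaw -104.4 centre of extents [0.7091 0.2157] w 0.0485 z [0.198 0.241]
top0 180 193 179 10
  base ((737.232177734375, 217.11532592773438), 75.59768676757812) [array([729.3, 210.5]), array([ 78.9, 151.5]), np.float64(29.5)]
  top [array([699.2, 237.2]), array([37.1, 56.6]), np.float64(15.7)] 0.24416928613861955
  front face n 57 normal yaw -121.4 centre of extents [0.7041 0.2243] w 0.0588 z [0.206 0.243]
lens ray [0.70275433 0.22240529 0.22      ]
[0.69958605 0.21675898 0.22667183] basepix [0.7152705  0.24305946 0.01      ]
lens ray w1 [0.70046125 0.22442525 0.22      ]
lens scene [0.69690682 0.21159683 0.22      ]
```

View pics/c7.png

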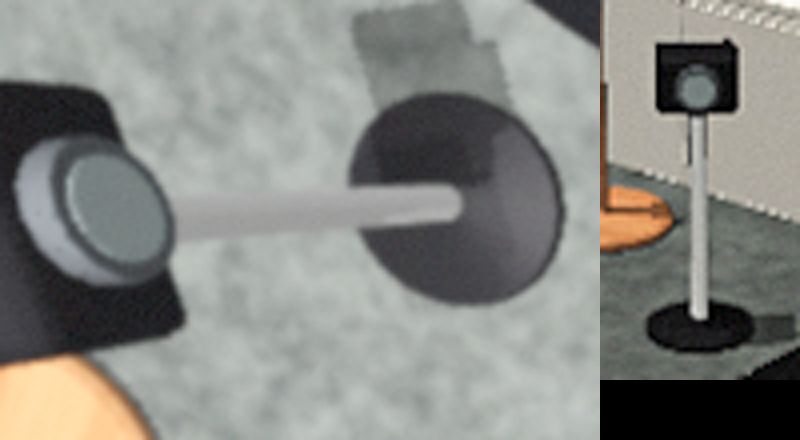

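Enlarged, the lens front's centre is at w7 pixel (30,148) and the pole's foot at (114,145). Next I fit the lens disc's plane.

Run:
```python
from h import *
def plane(Q,tol=.0015):
    rng=np.random.default_rng(1);best=(0,None)
    for _ in range(500):
        a,b,c=Q[rng.integers(len(Q),size=3)]; n=np.cross(b-a,c-a); L=np.linalg.norm(n)
        if L<1e-6: continue
        e=abs((Q-a)@(n/L))<tol
        if e.sum()>best[0]: best=(e.sum(),e)
    I=Q[best[1]]; c=I.mean(0); n=np.linalg.svd(I-c)[2][2]; n=n if n[0]<0 else -n
    return len(Q),len(I),np.round(c,4),np.round(n,3),"yaw",np.round(np.degrees(np.arctan2(n[1],n[0])),1)
for nme,(u,v,r) in dict(w7=(30,148,9),w1=(45,12,8)).items():
    s=load(nme);W=cloud(s); vv,uu=np.mgrid[:420,:560]; m=((uu-u)**2+(vv-v)**2<r*r)
    Q=W[m];Q=Q[np.isfinite(Q).all(1)]; print(nme,"lens plane",plane(Q),"ray",np.round(atz(s,u,v,.22),4))
    P=W.reshape(-1,3); H=P[(abs(P[:,0]-.71)<.06)&(abs(P[:,1]-.24)<.06)&(P[:,2]>.199)&(P[:,2]<.242)]
    H=H[np.linalg.norm(H-np.r_[.700,.217,.22],axis=1)>.022]; print("  face away from lens",plane(H))
    # head convex hull in axis frame for candidate yaws
    A=np.array([.7155,.2435])
    for y in(-110,-115,-120,-125,-130,-135):
        d=np.array([np.cos(np.radians(y)),np.sin(np.radians(y))]); T=P[(abs(P[:,0]-.71)<.06)&(abs(P[:,1]-.24)<.06)&(P[:,2]>.199)&(P[:,2]<.25)][:,:2]-A
        f=T@d; g=T@[-d[1],d[0]]; print("   ",y,"fwd",np.round(np.percentile(f,[1,50,99.5]),4),"lat",np.round(np.percentile(g,[1,99]),4))
```

```text
w7 lens plane (249, 246, array([0.6987, 0.2176, 0.2203]), array([-0.519, -0.855,  0.005]), 'yaw', np.float64(-121.3)) ray [0.6989 0.2179 0.22  ]
  face away from lens (1083, 906, array([0.7011, 0.2265, 0.2235]), array([-0.517, -0.856, -0.005]), 'yaw', np.float64(-121.1))
    -110 fwd [0.0068 0.0255 0.0333] lat [-0.0348  0.0266]
    -115 fwd [0.0096 0.0242 0.0327] lat [-0.0337  0.0287]
    -120 fwd [0.012  0.0228 0.0321] lat [-0.0324  0.0307]
    -125 fwd [0.0143 0.0237 0.0322] lat [-0.031   0.0324]
    -130 fwd [0.0145 0.0253 0.0328] lat [-0.0293  0.0339]
    -135 fwd [0.0121 0.0263 0.0334] lat [-0.0273  0.0351]
w1 lens plane (193, 192, array([0.6968, 0.2186, 0.2259]), array([-0.548, -0.836, -0.043]), 'yaw', np.float64(-123.2)) ray [0.6999 0.2221 0.22  ]
  face away from lens (1119, 892, array([0.6853, 0.2362, 0.2263]), array([-0.538, -0.843,  0.011]), 'yaw', np.float64(-122.5))
    -110 fwd [0.0049 0.0187 0.0322] lat [-0.0351  0.0026]
    -115 fwd [0.0078 0.0205 0.0321] lat [-0.0341  0.0054]
    -120 fwd [0.0107 0.0221 0.032 ] lat [-0.0329  0.0081]
    -125 fwd [0.0135 0.0238 0.0324] lat [-0.0319  0.0107]
    -130 fwd [0.015  0.0256 0.0329] lat [-0.0306  0.0134]
    -135 fwd [0.0161 0.0272 0.0335] lat [-0.0291  0.0158]
```

```bash
python3 -m pendant '[[[0,0,-5,0,0,4],[0,0,-10,0,0,12],[5,-2,-20,0,0,21],[10,-4,-30,0,0,30],[15,-6,-40,0,0,39],[20,-8,-50,0,0,48],[25,-10,-60,0,0,57],[30,-13,-70,0,0,65],[35,-16,-80,0,0,71],[35,-16,-85,0,0,73]]]'
python3 -m pendant '[[[0,0,-5,0,0,5],[0,0,-15,0,0,12],[0,0,-28,0,0,18],[0,0,-40,0,0,22],[0,0,-50,0,0,25],[0,0,-55,0,0,25.8],[0,0,-55,0,0,25.8],[0,0,-55,0,0,25.8]]]'
cat > m4.py <<'E'
from h import *
import sys
k=sys.argv[1]; o=get_obs(); p=o["tool_pos"]; print(p,o["orientation"],o["joint_pos"].round(1))
w=snap("wrist","f"+k); s=snap("scene","g"+k)
L=np.array([.6986,.2168,.22]); d=np.array([np.cos(np.radians(-121.3)),np.sin(np.radians(-121.3)),0]); lat=np.array([-d[1],d[0],0]); up=np.array([0,0,1.])
B=np.stack([d,lat,up])
for nm,S in(("wrist",w),("scene",s)):
    P=(cloud(S).reshape(-1,3)-L)@B.T*1000   # fwd from lens, lateral, up
    D=P[(P[:,0]>135)&(P[:,0]<180)&(abs(P[:,1])<45)&(abs(P[:,2])<40)]
    near=D[(D[:,0]<172)]
    if len(near)<20: print(nm,"few",len(near)); continue
    print(nm,"dial pts",len(near),"min",np.round(np.percentile(near,1,axis=0),1),"max",np.round(np.percentile(near,99,axis=0),1))
    for f in(185,200,220,250,275):  # stem top profile
        q=P[(abs(P[:,0]-f)<5)&(abs(P[:,1])<12)&(abs(P[:,2])<15)]
        if len(q)>5: t=q[q[:,2]>np.percentile(q[:,2],60)]; print("  stem",f,np.round(np.median(q[:,1]),1),np.round(np.percentile(q[:,2],[50,90]),1))
    # plate top: tilt
    q=P[(P[:,0]>160)&(P[:,0]<290)&(P[:,1]>-100)&(P[:,1]<100)&(P[:,2]<-18)&(P[:,2]>-38)]
    if len(q)>100:
        A=np.c_[q[:,:2],np.ones(len(q))]; c=np.linalg.lstsq(A,q[:,2],rcond=None)[0]
        for _ in range(5): r=abs(A@c-q[:,2])<2; c=np.linalg.lstsq(A[r],q[r,2],rcond=None)[0]
        print("  plate",r.sum(),"slope fwd,lat deg",np.round(np.degrees(c[:2]),2))
E
python3 m4.py 1
```

```text
clock: 21.6
tool_pos: [0.5347, 0.0534, 0.2692]
orientation: [179.9, 0.0, -57.0]
force: [-0.2, 0.9, -3.8]
opening: 0.0179
clock: 22.6
tool_pos: [0.5351, 0.0538, 0.2156]
orientation: [-180.0, -0.0, -31.3]
force: [0.5, -0.0, -3.8]
opening: 0.0176
[0.53505579 0.05384704 0.21557442] [-1.79972118e+02 -3.13404464e-02 -3.13128859e+01] [ 26.7   8.1 -17.6   0.  -64.3 122. ]
wrist dial pts 2809 min [150.6 -21.1   0.7] max [171.2  16.4  24. ]
  stem 185 4.1 [10.3 13.2]
  stem 200 -1.7 [5.6 6.8]
  plate 6887 slope fwd,lat deg [0.14 0.03]
scene dial pts 120 min [149.  -19.6 -16.3] max [170.8  22.   21.8]
  stem 185 -3.9 [ 3.4 10.2]
  stem 220 0.7 [4.9 6.3]
  stem 275 -2.5 [3.2 8.4]
  plate 299 slope fwd,lat deg [0.15 0.05]
```

```bash
python3 -m pendant '[[[0.5,0,-1,0,0,0],[0.5,0,-1,0,0,0],[0.5,0,-1,0,0,0],[0.5,0,-1,0,0,0],[0.5,0,-1,0,0,0],[0.5,0,-1,0,0,0],[0.5,0,-1,0,0,0]]]'
python3 m4.py 2
python3 - <<'E'
from h import *
a=load("f2")["pixels"][:250]; b=load("g2")["pixels"][140:310,100:380]
cv2.imwrite("pics/c8.png",np.vstack([a,cv2.resize(b,(560,340),interpolation=cv2.INTER_CUBIC)])[:,:,::-1]); print(get_obs()["qvel"].round(2))
E
```

```text
clock: 23.58
tool_pos: [0.5353, 0.0538, 0.2141]
orientation: [-180.0, -0.0, -31.3]
force: [-0.5, -0.1, -3.7]
opening: 0.0182
[0.53530009 0.05381107 0.21405281] [-1.79998398e+02 -1.39074817e-03 -3.12616991e+01] [ 26.6   8.2 -17.7   0.  -64.1 122.1]
wrist dial pts 2815 min [150.5 -21.   -0.7] max [171.3  16.6  22.4]
  stem 185 4.0 [ 9.2 12.5]
  stem 200 -1.4 [4.  5.3]
  plate 6891 slope fwd,lat deg [ 0.13 -0.04]
scene dial pts 118 min [151.  -19.2 -17. ] max [169.1  22.   20.4]
  stem 185 -6.5 [ 2.1 11.3]
  stem 200 2.5 [1.9 4.3]
  stem 220 0.7 [1.3 4. ]
  stem 275 -3.8 [2.7 9.2]
  plate 307 slope fwd,lat deg [-0.01  0.31]
[ 0.08  0.   -0.03  0.01  0.08 -0.07]
```

View pics/c8.png

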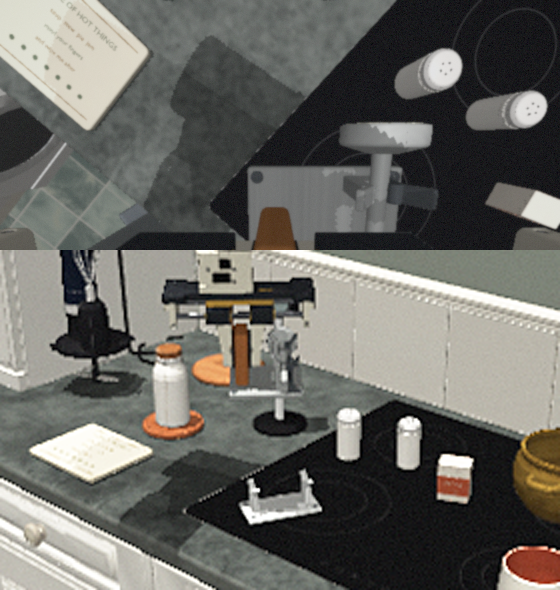

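c8 shows the bracket held level by the wooden grip alone. The stem and dial at (385,135) point at the stand, and the bystanders stand where they were.

```bash
python3 -c "
from plant import *
print(close_job())"
```

```text
the job is handed in; nothing more can be done
None
```

I clipped the thermometer into the bracket, lifted the bracket by its wooden grip, and handed the job in with the dial held still in front of the lens. The clock stood at about 24 s of the 64 s allowed.

- **Clip:** The stem lies level on its seats, its top at 39 mm in the bracket at both posts. The jaw's outline after pressing matches its shut outline from before, so I take it as snapped. The push reached about 17 N on the seat. I read force only between short steps, so no clear snap peak showed; the snap is judged from the geometry alone.
- **Pose:** The dial face is about 150.5 mm from the lens (151 mm in the scene view) and level with it to about 1–2 mm. The bracket is level to about 0.3°, and the tool is turned to face the measured lens direction (-121.3°).
- **Disagreement:** The two cameras disagreed on the dial's sideways position by about 3–4 mm: -2 mm from the wrist camera, +1 mm from the scene camera. I left it between the two. Part of that gap probably comes from an incomplete view of the dial's rim.
- **Rest of the scene:** The last picture shows the rest, the two shakers, the carton and the oil bottle standing undisturbed. I kept clear of the mug.

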